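# Spread the snap ring over the turntable spindle and hold it at its groove

## Robot

A 6-joint arm with a two-finger parallel gripper is mounted at the origin on a cart in front of the work surface, level with it; the furniture and walls round the work are solid. World frame = base frame: x ahead of the robot, y to its left, z up, the work surface at z = 0. Lengths are in m, angles in rad, forces in N, time in s.
With the tool pointing down it reaches from about 0.425 to 0.95 m from the base axis. Payload 3.5 kg.
Tool frame: the origin (TCP) lies midway between the tips of the shut fingers; the grasp point (between the pads) lies 19 mm behind it; y points along the fingers, x is the direction in which the jaws open and shut, and the axes are right-handed (so a half turn about y gives the same grasp; the last joint's range is limited). The gripper opens to 85 mm and grips with 20 to 120 N. Pads are 22 mm wide; open, the fingers measure 114 mm over their backs; the gripper's body (76 mm by 85 mm) begins 54 mm behind the grasp point. The pads swing forward as they close: fully open they stand 13 mm farther back than shut.
Start: joints at [1.108, 0.286, 1.577, -0, 1.279, -0.15], TCP at [0.208, 0.642, 0.231] pointing down, gripper open.
Joint ranges: [-2.77, 2.77], [-0.9, 2.22], [0.21, 2.48], [-1.53, 4.67], [0.24, 2.81], [-2.84, 2.84]. Speed limits (rad/s): [2.79, 2.79, 3.14, 3.14, 3.14, 3.14].

## Interface

Orientations are given as a unit quaternion [x, y, z, w].
In Python, from plant import ctrl, viewer gives the robot as it stands.
- The arm moves only by the tool step_arm, never from a script. Its argument "rows" is a list of rows, each a list of 3 entries, a list of its own where there are three numbers: the turn, a rotation vector about the tool's x, y, z in degrees, then the shift along the tool's x, y, z in mm, then the closure, from 0 (fully open) to 1 (shut). A call has 1 to 10 rows; each row is the pose to reach, as a shift and turn from the pose commanded when the call began, along the tool's axes at that moment; what a row does not reach only later rows make up. A row lasts 1/12 s, in which the tool goes at most 41.7 mm and 7.16 degrees, less where a joint would pass 70% of its speed; a pose out of reach is approached as far as the arm can. A call with a gripper value outside its range is refused whole. The fingers move at their own pace and stop on an object; "newtons" is the grip in N (left out, the last holds). Time passes only in rows, so rows that repeat a pose let the fingers close. It gives the time, the measured TCP pose, the force and the opening at its end, in the units of the state.
- ctrl.get_state(): the state, without advancing time (a new reading comes with each control period).
- viewer.read_camera(name): name is "side" or "top" or "wrist"; returns (picture, depth): 400x640x3 uint8, red, green, blue; 400x640 float32, m along the optical axis (not along the pixel's ray), 0 where there is no reading.
- viewer.calibration(name): a dict with "K" (3x3 intrinsics, pixels), "R" (3x3) and "t" (3): a world point X has camera coordinates R X + t. Camera axes: x right, y down, z forward; pixel columns grow to the right and rows downward; lengths in m; the calibration is good to about 2 mm. A picture is of the moment at which its call begins: read the wrist's pose just before it. calibration takes no time and is no camera call; for the wrist camera it gives the pose at the moment of the call.
- ctrl.sign_off(): hands the job in, once; it reports no verdict.
The state is a dict: "time": time; "qpos": joint angles; "dq": joint speeds; "joint_efforts": joint torques, N m; "eef_pos": TCP position; "tcp_rot": TCP orientation; "contact_force": force on the tool from outside, world axes, zero at the start; "wrist_torque": the same for the moment, N m; "opening": opening from 0.0 (shut) to 1.0 (fully open).
Only numpy, scipy, OpenCV 4.12 (cv2) and the standard library are available. Lean on these libraries where they do the work, as an engineer would, in place of code of your own. Each camera call takes 0.05 s, during which the arm holds its last target.

## Task

The retaining ring goes back on the spindle of the banding turntable: first turn the bar knob on the foot of the base clockwise until it clicks over and stays, which draws the spring-loaded collar down clear of the groove. Then take the snap-ring pliers by both handles, squeeze them fully so that the ring on their tips stands wide open, and lower it level and centred over the spindle end, without ramming it, until it is level with the groove just above the collar. Finish there still holding the pliers squeezed, the ring open round the groove and carried by the gripper alone, so that I can check it before it snaps in; leave the sherds and the spring clamp where they lie.

Things in the scene. Friction and masses are not known exactly. Their poses are not given: they have to be found in the camera images.
- knob_grip (a point): Centre of the black bar knob on the ear of the grey turntable base, on its upright axis, 44 mm above the desk, 106 mm from the spindle's axis (the -y side of groove). Bar 46 mm long, 13 wide, 24 tall (top 10 mm above this point), on a 45 mm round skirt 6 mm thick. Site x runs along the bar, z up; the point turns with the knob.
- cam_knob (a joint): Angle of that knob, rad: 0 at the start, growing clockwise as seen from above, end stop at 1.35. An over-centre cam: it pushes back with up to about 0.12 N m and springs back to 0 if let go before 1.05; past 1.05 it flips on to the stop by itself and stays there.
- thrust_collar (a joint): How far the steel collar round the spindle (60 mm across at its top, 65 below) has been drawn down by the cam, m: 0 at the start (its top then covers the groove), 0.0108 with the knob at its stop, when its flat top lies 3 mm below the middle of the groove. Driven by the knob.
- groove (a point): Middle of the ring groove on the axis of the upright steel spindle, 87.5 mm above the desk. Axes of the base: z up, the knob's ear along -y. Groove 7 mm wide, 32 mm across. The spindle above it is 36 mm across up to 18.5 mm above this point; a chamfer narrows it to 25 mm at its flat end, 25.5 mm above this point.
- pliers_grip (a point): Middle between the two black handle sleeves of the pliers, 13.5 mm above the desk as they lie. x points forward to the ring, z up, handles on either side along y. Sleeves 27 mm tall, standing on the desk, from 25 mm ahead to 37 mm behind this point; 61 mm over their outsides here at rest, splayed to the back; 30 mm and parallel at full squeeze.
- ring_mid (a point): Centre of the opening of the steel snap ring, half-way up its 3 mm thickness; x forward along the pliers, z up. The spindle's axis should pass here: fully spread, the ring clears the 36 mm spindle by 3 mm all round; at rest it is 33.5 mm inside, 45 outside. 12 mm lower than pliers_grip, ahead of it by 134 mm at rest, 129.5 at full squeeze.
- pliers_left (a joint): Squeeze of each pliers handle about its pivot, rad: 0 at rest (ring closed), 0.25 at the pliers' stop (ring fully spread). A spring resists: about 4 N on each handle at the start, 13 N at the stop. The right handle mirrors it.
- pliers: Snap-ring pliers, 190 mm long with the ring, which is hooked on their down-bent tips and stays there. About 0.2 kg, balance point some 45 mm ahead of pliers_grip. Origin under the link plate between the pivots, 60 mm ahead of pliers_grip; x forward, z up. As fingers squeeze the handles the pliers centre and straighten between them, and shift lengthwise by under 1 mm.
- turntable_base: The grey turntable base with spindle, collar and knob, fixed to the desk: round foot 164 mm across and 21 mm high, an ear out to 134 mm under the knob. Origin on the spindle's axis at desk height, axes as groove.
- spring_clamp: Black spring clamp, 158x115x26 mm, lying on the desk to the right; origin under its middle. To be left alone.
- front_sherd: Potsherd 130x82x25 mm lying between the robot and the turntable; origin under its middle. To be left alone.
- back_sherd: Potsherd 96x84x17 mm lying behind the work; origin under its middle. To be left alone.

How it is judged:
On the way, in this order (a step that is already met when the one before it is completed fails the run):
1. the knob has been turned past its click and the collar is down (value of joint cam_knob above 1.2 rad and value of joint thrust_collar above 0.0095 m), for 0.2 s.
2. the squeezed pliers carry the spread ring above the spindle's end level (value of joint pliers_left above 0.2 rad and z of ring_mid in the frame of groove above 0.026 m and contact force between the fingers and pliers above 2 N), for 0.1 s.
3. the spread ring has been passed over the spindle's end (value of joint pliers_left above 0.2 rad and horizontal distance between ring_mid and groove below 0.006 m and z of ring_mid in the frame of groove below 0.018 m), for 0.1 s.
At the end, for the whole second after the job is handed in: Knob over 1.2 rad, collar down; pliers squeezed over 0.22 rad in the fingers, still; ring middle within 5 mm of the spindle axis and 2.5 mm of mid-groove, tilt under 0.09 rad; pliers press the turntable under 8 N, the arm under 1 N; clamp, sherds within 20 mm of their start (all of step 1 and value of joint pliers_left above 0.22 rad and horizontal distance between ring_mid and groove below 0.005 m and z of ring_mid in the frame of groove between -0.0025 and 0.0025 m and angle between the z axis of ring_mid and the z axis of groove, either way round below 0.09 rad and contact force between the fingers and pliers above 2 N and contact force between pliers and turntable_base below 8 N and contact force between the arm and turntable_base below 1 N and linear speed of pliers below 0.02 m/s and distance of each of spring_clamp, front_sherd, back_sherd from where it was at the start of the episode below 0.02 m); the arm keeps its last pose, push and grip.
It fails at once if the ring or the pliers are rammed against the turntable (over 40 N) (contact force between pliers and turntable_base above 40 N).
It fails at once if a bystander is moved by more than 20 mm (distance of any of spring_clamp, front_sherd, back_sherd from where it was at the start of the episode above 0.02 m).
It also fails if it takes over 51 s, if anything falls off the work surface, if the arm or the gripper's body presses on something with over 40 N, if the wrist force passes 120 N, or if a joint passes its speed limit or range.

## Working session

There is one attempt and no reset: what is moved stays moved. The work goes in short steps, Python scripts to look and compute and a tool call to move; the robot and the scene stay as the last step left them, time stands still between calls to the robot, and variables do not carry over. Pictures are saved under pics/ and viewed, and the job is handed in when it is done.

Besides the shell and the picture viewer there is one more tool, called after "Emit:" in YAML: its name, and indented under it one key for each argument. step_arm: Moves the arm, as the interface text tells. Its arguments: {"type":"object","properties":{"rows":{"type":"array"},"newtons":{"type":"number"}},"required":["rows"]}

```bash
ls; mkdir -p pics; python3 - <<'E'
from plant import ctrl, viewer
import cv2, numpy as np
s=ctrl.get_state(); print(s)
for n in ["side","top","wrist"]:
    c=viewer.calibration(n); p,d=viewer.read_camera(n)
    np.savez(f"pics/{n}0.npz",p=p,d=d,**c)
    cv2.imwrite(f"pics/{n}0.png",p[:,:,::-1]); print(n,c)
E
```

```text
pics
{'time': 0.0, 'qpos': array([ 1.10798296e+00,  2.87192623e-01,  1.57820011e+00,  1.55815947e-05,
        1.27857268e+00, -1.50056043e-01]), 'dq': array([ 9.32430305e-04, -8.24146842e-05, -1.25299983e-04,  9.32940754e-05,
       -1.81986522e-03, -1.30834734e-03]), 'joint_efforts': array([-1.76023175e-03, -4.05995536e+01, -2.92618847e+01, -2.22688845e-04,
        5.92358658e-03, -7.13480048e-06]), 'eef_pos': array([0.20739258, 0.64165643, 0.22991668]), 'tcp_rot': array([ 0.57215239,  0.41527933, -0.41677318, -0.57138852]), 'contact_force': array([-0.26378351, -0.54974314,  0.21081784]), 'wrist_torque': array([-0.01018376, -0.00777606, -0.02726952]), 'opening': 0.9993637840254531}
side {'K': array([[367.81966884,   0.        , 311.60265532],
       [  0.        , 367.81966884, 196.36165898],
       [  0.        ,   0.        ,   1.        ]]), 'R': array([[-0.99879134, -0.04825739, -0.00933208],
       [-0.01880553,  0.55060797, -0.83455211],
       [ 0.04541162, -0.83336792, -0.55084997]]), 't': array([0.57637694, 0.07217227, 1.01930469])}
top {'K': array([[427.02564012,   0.        , 317.99028246],
       [  0.        , 427.02564012, 193.85026806],
       [  0.        ,   0.        ,   1.        ]]), 'R': array([[-0.00496902, -0.99998648,  0.0015306 ],
       [-0.97476818,  0.00450211, -0.22317421],
       [ 0.2231643 , -0.00260093, -0.97477738]]), 't': array([-0.01331472,  0.58121756,  1.28885567])}
wrist {'K': array([[330.16896559,   0.        , 318.62868817],
       [  0.        , 330.16896559, 199.64776544],
       [  0.        ,   0.        ,   1.        ]]), 'R': array([[ 0.30775771,  0.95146217, -0.0022195 ],
       [ 0.9193265 , -0.29676039,  0.25840288],
       [ 0.24520191, -0.08156593, -0.96603469]]), 't': array([-0.67419078, -0.03291001,  0.37731661])}
```

View pics/top0.png

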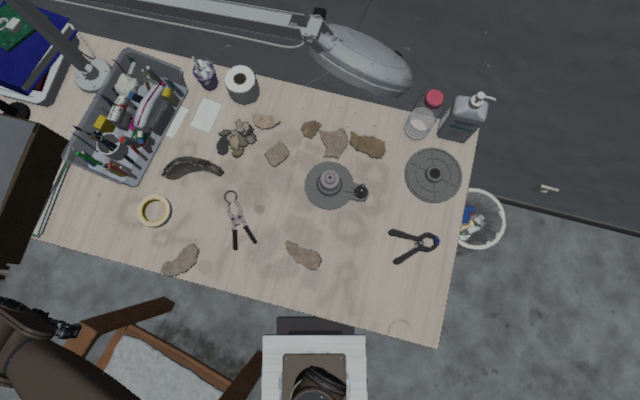

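View pics/side0.png

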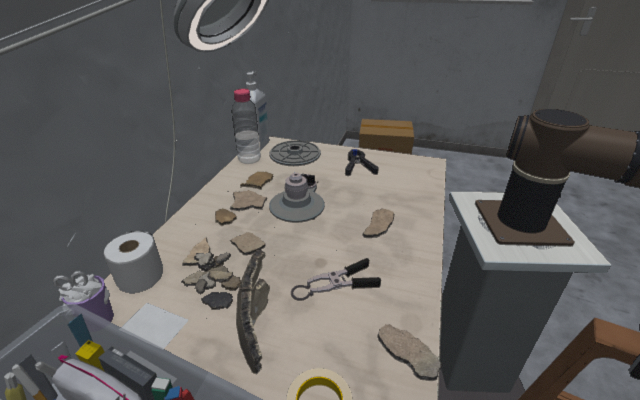

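View pics/wrist0.png

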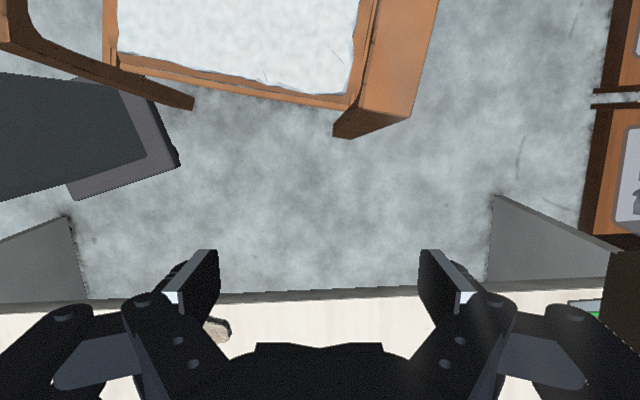

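```bash
cat > h.py <<'E'
import numpy as np, cv2
from scipy.spatial.transform import Rotation as Rot
def load(n):
    z=np.load(f"pics/{n}.npz"); return z['p'],z['d'],{k:z[k] for k in('K','R','t')}
def ray(c,u,v,z):
    o=-c['R'].T@c['t']; d=c['R'].T@np.linalg.inv(c['K'])@np.array([u,v,1.]); return o+d*(z-o[2])/d[2]
def proj(c,X):
    q=c['K']@(c['R']@np.asarray(X)+c['t']); return q[:2]/q[2]
def cloud(c,d):
    v,u=np.mgrid[0:d.shape[0],0:d.shape[1]]
    P=np.stack([u,v,np.ones_like(u)],-1)@np.linalg.inv(c['K']).T*d[...,None]
    return (P-c['t'])@c['R']
def snap(n,tag):
    from plant import viewer
    c=viewer.calibration(n); p,d=viewer.read_camera(n)
    np.savez(f"pics/{tag}.npz",p=p,d=d,**c); cv2.imwrite(f"pics/{tag}.png",p[:,:,::-1]); return p,d,c
E
python3 - <<'E'
from h import *
p,d,c=load("top0")
a=cv2.resize(p[180:260,200:280],None,fx=5,fy=5,interpolation=3)
b=cv2.resize(p[140:220,290:370],None,fx=5,fy=5,interpolation=3)
cv2.imwrite("pics/crop1.png",np.hstack([a,b])[:,:,::-1])
p,d,c=load("side0")
a=cv2.resize(p[240:320,280:390],None,fx=4,fy=4,interpolation=3)
b=cv2.resize(p[160:230,250:340],None,fx=4,fy=4,interpolation=3)
cv2.imwrite("pics/crop2.png",a[:,:,::-1]);cv2.imwrite("pics/crop3.png",b[:,:,::-1])
E
```

```text
(no output)
```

View pics/crop1.png

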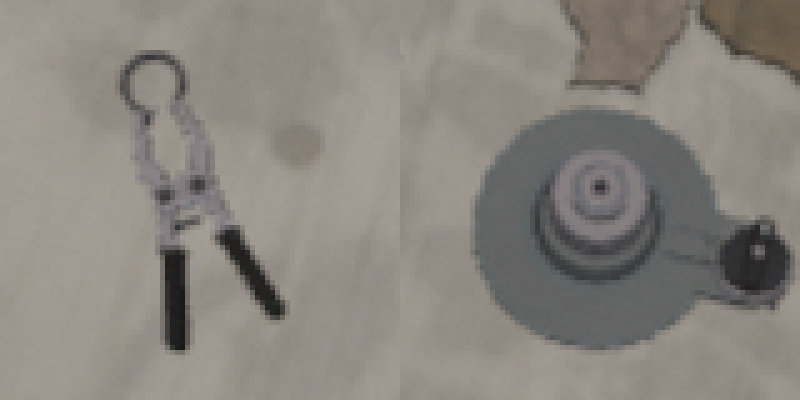

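View pics/crop2.png

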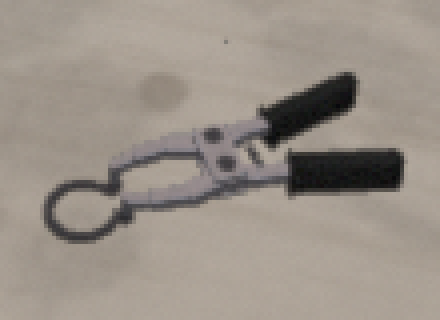

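View pics/crop3.png

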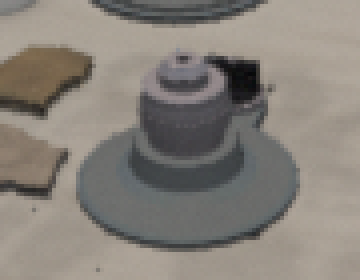

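```bash
python3 - <<'E'
from h import *
p,d,c=load("top0")
print("ring",ray(c,230.6,196,.0015))
print("handles back",ray(c,200+178/5,180+345/5,.02),ray(c,200+278/5,180+312/5,.02))
print("handles front",ray(c,200+174/5,180+250/5,.02),ray(c,200+228/5,180+232/5,.02))
print("spindle end",ray(c,290+200/5,140+187/5,.113))
print("knob",ray(c,361,191.4,.054))
print("foot", ray(c,290+(475+715)/2/5-80,140+(108+345)/2/5,.021))
P=cloud(c,d)
for nm,m in dict(spindle=(P[...,2]>.10)&(P[...,2]<.125)).items():
    m=m.copy(); m[:, :300]=0;m[:,350:]=0; m[:150]=0;m[220:]=0
    print(nm,m.sum(),P[m].mean(0),P[m].min(0),P[m].max(0))
s=load("side0");c=s[2];P=cloud(c,s[1])
print("side ring",ray(c,280+82/4,240+211/4,.0015), "spindle",ray(c,250+182/4,160+57/4,.113))
print("sherd", ray(load("top0")[2],304,254,.01), "ear", )
E
```

```text
ring [0.5898596 0.274017  0.0015   ]
handles back [0.41253334 0.24721807 0.02      ] [0.43325938 0.18408107 0.02      ]
handles front [0.47348919 0.25211216 0.02      ] [0.48500886 0.21774591 0.02      ]
spindle end [ 0.6222204 -0.0532935  0.113    ]
knob [ 0.59124372 -0.15401271  0.054     ]
foot [ 0.62011076 -0.05263802  0.021     ]
spindle 119 [ 0.62126147 -0.0508266   0.11098836] [ 0.59480104 -0.07561935  0.10002172] [ 0.6419541  -0.02248225  0.12081182]
side ring [0.58818985 0.27833217 0.0015    ] spindle [ 0.62351121 -0.05070556  0.113     ]
sherd [0.39649847 0.02953354 0.01      ] ear
```

```bash
cat >> h.py <<'E'
def go(pos,R):  # shift (mm) & turn (deg) from current measured pose
    from plant import ctrl
    s=ctrl.get_state(); R0=Rot.from_quat(s['tcp_rot'])
    sh=R0.inv().apply(np.asarray(pos)-s['eef_pos'])*1000
    tr=(R0.inv()*R).as_rotvec(degrees=True)
    print("t",s['time'],"shift",sh.round(1),"turn",tr.round(1),"rows",np.linalg.norm(sh)/41.7,np.linalg.norm(tr)/7.16)
def down(yaw): # tool y down, tool x at yaw (deg) in world
    a=np.radians(yaw); x=np.array([np.cos(a),np.sin(a),0]); y=np.array([0,0,-1.]); return Rot.from_matrix(np.stack([x,y,np.cross(x,y)],1))
def st():
    from plant import ctrl
    s=ctrl.get_state(); R=Rot.from_quat(s['tcp_rot']); M=R.as_matrix()
    print("t",round(s['time'],2),"pos",s['eef_pos'].round(4),"yaw",np.degrees(np.arctan2(M[1,0],M[0,0])).round(2),"ydir",M[:,1].round(4),"F",s['contact_force'].round(1),"T",s['wrist_torque'].round(2),"op",round(s['opening'],3),"q",s['qpos'].round(2))
    return s,R
E
python3 - <<'E'
from h import *
s,R=st()
c=load("wrist0")[2]
print("cam in tool",R.inv().apply(-c['R'].T@c['t']-s['eef_pos']), R.as_matrix().T@c['R'].T)
go([0.591,-0.10,0.2],down(180-18-90+0)); go([0.591,-0.10,0.2],down(-90-18))
go([0.56,-0.154,0.2],down(-90-18))
E
```

```text
t 0.15 pos [0.2074 0.6418 0.2302] yaw 72.08 ydir [-8.0e-04 -1.6e-03 -1.0e+00] F [ 0.6  0.9 -0.4] T [0.03 0.02 0.02] op 0.999 q [ 1.11  0.29  1.58  0.    1.28 -0.15]
cam in tool [ 0.00027475 -0.1412522   0.06559792] [[ 9.99999910e-01  4.97529980e-05 -4.20527820e-04]
 [ 4.19084947e-04 -2.58672104e-01  9.65965096e-01]
 [-6.07191566e-05 -9.65965186e-01 -2.58672102e-01]]
t 0.15 shift [-587.7   31.1 -593.2] turn [-0.   0.1 -0.1] rows 20.039443459393684 0.018304810953654393
t 0.15 shift [-587.7   31.1 -593.2] turn [  -0.2 -179.9    0. ] rows 20.039443459393684 25.12859483922645
t 0.15 shift [-648.7   31.2 -580.3] turn [  -0.2 -179.9    0. ] rows 20.885527039343653 25.12859483922645
```

```bash
python3 - <<'E'
from h import *
go([0.591,-0.154,0.21],down(0))
E
```

```text
t 0.15 shift [-639.1   21.2 -609.8] turn [ 0.1 72.1 -0.1] rows 21.190520227118714 10.066945016799911
```

Emit:
step_arm:
  rows:
    - [[0,72,0],[-639,21,-610],0]
    - [[0,72,0],[-639,21,-610],0]
    - [[0,72,0],[-639,21,-610],0]
    - [[0,72,0],[-639,21,-610],0]
    - [[0,72,0],[-639,21,-610],0]
    - [[0,72,0],[-639,21,-610],0]
    - [[0,72,0],[-639,21,-610],0]
    - [[0,72,0],[-639,21,-610],0]
    - [[0,72,0],[-639,21,-610],0]
    - [[0,72,0],[-639,21,-610],0]

```text
time: 0.98
eef_pos: [0.3888, 0.2652, 0.2213]
tcp_rot: [-0.707, -0.001, 0.001, 0.707]
contact_force: [1.0, 0.5, -0.7]
opening: 0.995
```

```bash
python3 - <<'E'
from h import *
st()
go([0.591,-0.154,0.21],down(0))
E
```

```text
t 0.98 pos [0.3888 0.2652 0.2213] yaw 0.13 ydir [ 1.e-04  0.e+00 -1.e+00] F [ 1.   0.5 -0.7] T [-0.01 -0.07  0.05] op 0.995 q [ 0.38 -0.17  2.07 -0.    1.24  0.38]
t 0.9833 shift [ 201.3   11.3 -419.6] turn [-0.   0.1  0. ] rows 11.163993792963549 0.01837863169071229
```

Emit:
step_arm:
  rows:
    - [[0,0,0],[201,11,-410],0]
    - [[0,0,0],[201,11,-410],0]
    - [[0,0,0],[201,11,-410],0]
    - [[0,0,0],[201,11,-410],0]
    - [[0,0,0],[201,11,-410],0]
    - [[0,0,0],[201,11,-410],0]
    - [[0,0,0],[201,11,-410],0]
    - [[0,0,0],[201,11,-410],0]
    - [[0,0,0],[201,11,-410],0]
    - [[0,0,0],[201,11,-410],0]

```text
time: 1.82
eef_pos: [0.5753, -0.1075, 0.211]
tcp_rot: [-0.707, -0.003, 0.003, 0.707]
contact_force: [1.2, 0.1, 0.6]
opening: 1.003
```

Emit:
step_arm:
  rows:
    - [[0,0,0],[0,0,0],0]
    - [[0,0,0],[0,0,0],0]
    - [[0,0,0],[0,0,0],0]

```text
time: 2.07
eef_pos: [0.5745, -0.1053, 0.2107]
tcp_rot: [-0.707, -0.002, 0.003, 0.707]
contact_force: [0.4, -0.2, 0.4]
opening: 1.0
```

```bash
python3 - <<'E'
from h import *
st(); snap("wrist","w1")
E
```

```text
t 2.07 pos [ 0.5745 -0.1053  0.2107] yaw 0.42 ydir [-1.5e-03  9.0e-04 -1.0e+00] F [ 0.4 -0.2  0.4] T [-0.04 -0.03 -0.03] op 1.0 q [-0.36  0.11  1.82  0.    1.21 -0.36]
```

View pics/w1.png

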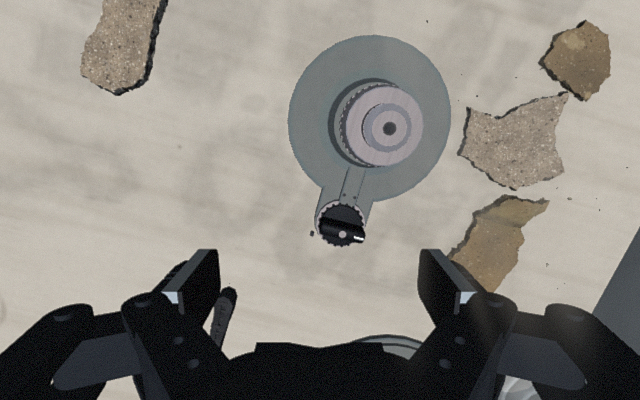

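```bash
python3 - <<'E'
from h import *
p,d,c=load("w1")
b=cv2.resize(p[170:270,280:400],None,fx=6,fy=6,interpolation=3)
cv2.imwrite("pics/crop4.png",b[:,:,::-1])
print("spindle",ray(c,389.5,128.5,.113)); print("knob",ray(c,342,228,.054))
P=cloud(c,d)
m=np.zeros(d.shape,bool);m[80:180,330:430]=1;m&=(P[...,2]>.11)&(P[...,2]<.118);print(P[m].mean(0),np.median(P[m],0),m.sum())
m=np.zeros(d.shape,bool);m[190:260,300:390]=1;m&=(P[...,2]>.050)&(P[...,2]<.06);Q=P[m];print(Q.mean(0),m.sum(),np.linalg.eigh(np.cov(Q[:,:2].T)),Q[:,2].mean())
E
```

```text
spindle [ 0.62399413 -0.05100941  0.113     ]
knob [ 0.5967731  -0.14718011  0.054     ]
[ 0.62349746 -0.05049288  0.11178908] [ 0.62351947 -0.05062135  0.11181654] 1171
[ 0.59665423 -0.15234716  0.05241223] 519 EighResult(eigenvalues=array([1.09887094e-05, 1.57480788e-04]), eigenvectors=array([[-0.24780043, -0.9688111 ],
       [-0.9688111 ,  0.24780043]])) 0.05241223280851821
```

View pics/crop4.png

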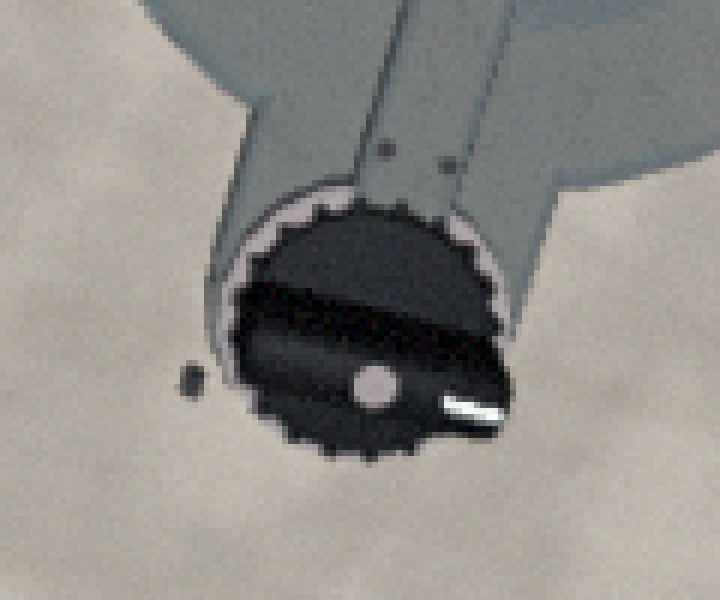

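```bash
python3 - <<'E'
from h import *
p,d,c=load("w1")
k=ray(c,342.7,234.2,.054); s=ray(c,389.5,128.5,.113); print(k,np.linalg.norm((k-s)[:2]),np.degrees(np.arctan2(*(k-s)[:2])))
go([k[0],k[1],.10],down(75))
E
```

```text
[ 0.59760731 -0.15348624  0.054     ] 0.10581948703849328 -165.56054068749634
t 2.1167 shift [ 22.9 110.9 -49.1] turn [ -0.1 -74.5  -0. ] rows 2.960074898699975 10.40617949778776
```

Emit:
step_arm:
  rows:
    - [[0,-75,0],[23,111,-49],0]
    - [[0,-75,0],[23,111,-49],0]
    - [[0,-75,0],[23,111,-49],0]
    - [[0,-75,0],[23,111,-49],0]
    - [[0,-75,0],[23,111,-49],0]
    - [[0,-75,0],[23,111,-49],0]
    - [[0,-75,0],[23,111,-49],0]
    - [[0,-75,0],[23,111,-49],0]
    - [[0,-75,0],[23,111,-49],0]
    - [[0,-75,0],[23,111,-49],0]

```text
time: 2.95
eef_pos: [0.5981, -0.1523, 0.1008]
tcp_rot: [0.57, 0.419, -0.418, -0.57]
contact_force: [-0.0, 0.3, -0.1]
opening: 1.0
```

Emit:
step_arm:
  rows:
    - [[0,-4,0],[0,0,0],0.3]
    - [[0,-4,0],[0,0,0],0.3]
    - [[0,-4,0],[0,0,0],0.3]

```text
time: 3.2
eef_pos: [0.5982, -0.1528, 0.1007]
tcp_rot: [-0.557, -0.436, 0.436, 0.557]
contact_force: [0.4, 0.2, -0.5]
opening: 0.702
```

```bash
python3 - <<'E'
from h import *
st(); p,d,c=snap("wrist","w2"); print(proj(c,[.5976,-.1535,.054])); go([.5976,-.1535,.034],down(75.6))
E
```

```text
t 3.2 pos [ 0.5982 -0.1528  0.1007] yaw 76.08 ydir [ 1.e-04  1.e-04 -1.e+00] F [ 0.4  0.2 -0.5] T [-0.01  0.01 -0.02] op 0.702 q [-0.41  0.3   1.82  0.    1.03 -1.74]
[316.75237887 223.33702308]
t 3.25 shift [-0.5 66.7  0.6] turn [ 0.   0.5 -0. ] rows 1.5996482265713319 0.06455926924706892
```

View pics/w2.png

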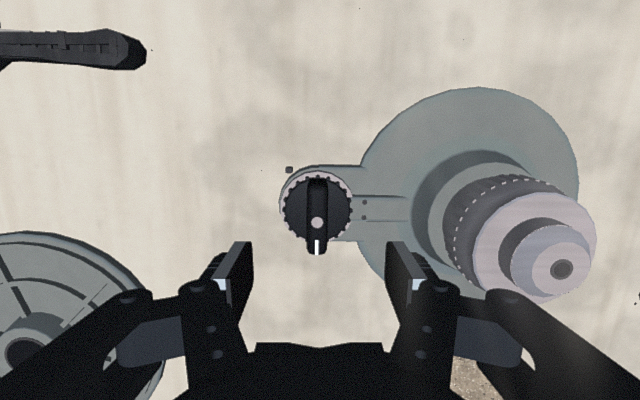

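Emit:
step_arm:
  rows:
    - [[0,0,0],[0,30,0],0.3]
    - [[0,0,0],[-0.5,55,0.5],0.3]
    - [[0,0,0],[-0.5,66,0.5],0.3]
    - [[0,0,0],[-0.5,66,0.5],0.5]
    - [[0,0,0],[-0.5,66,0.5],1]
    - [[0,0,0],[-0.5,66,0.5],1]
    - [[0,0,0],[-0.5,66,0.5],1]
    - [[0,0,0],[-0.5,66,0.5],1]
    - [[0,0,0],[-0.5,66,0.5],1]
    - [[0,0,0],[-0.5,66,0.5],1]
  newtons: 40

```text
time: 4.08
eef_pos: [0.5993, -0.1545, 0.0366]
tcp_rot: [0.558, 0.436, -0.434, -0.556]
contact_force: [0.2, 3.7, 6.0]
opening: 0.142
```

```bash
python3 - <<'E'
from h import *
c=load("w2")[2]; print(ray(c,562.5,268.5,.113))
st(); p,d,c=snap("wrist","w3")
E
```

```text
[ 0.62305438 -0.05087924  0.113     ]
t 4.08 pos [ 0.5993 -0.1545  0.0366] yaw 76.02 ydir [ 0.0036  0.     -1.    ] F [0.2 3.7 6. ] T [ 0.63 -0.06 -0.26] op 0.142 q [-0.42  0.39  1.84  0.    0.91 -1.74]
```

View pics/w3.png

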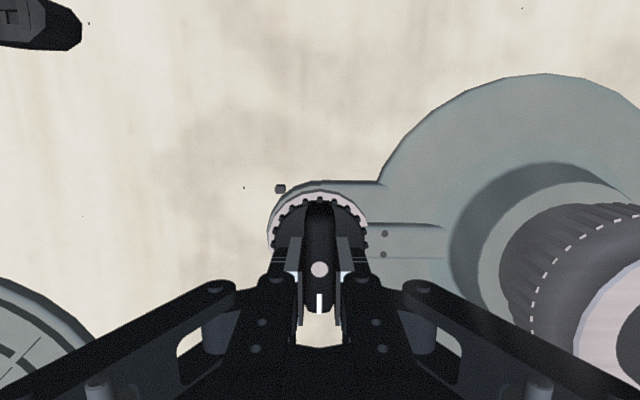

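Emit:
step_arm:
  rows:
    - [[0,7,0],[0,-2,0],1]
    - [[0,14,0],[0,-2,0],1]
    - [[0,21,0],[0,-2,0],1]
    - [[0,28,0],[0,-2,0],1]
    - [[0,35,0],[0,-2,0],1]
    - [[0,42,0],[0,-2,0],1]
    - [[0,49,0],[0,-2,0],1]
    - [[0,56,0],[0,-2,0],1]
    - [[0,63,0],[0,-2,0],1]
    - [[0,68,0],[0,-2,0],1]

```text
time: 4.97
eef_pos: [0.5975, -0.1558, 0.0366]
tcp_rot: [0.706, 0.048, -0.049, -0.705]
contact_force: [-1.8, -1.7, 0.9]
opening: 0.136
```

```bash
python3 - <<'E'
from h import *
st()
E
```

```text
t 4.97 pos [ 0.5975 -0.1558  0.0366] yaw 7.84 ydir [-5.0e-04 -2.4e-03 -1.0e+00] F [-1.8 -1.7  0.9] T [-0.23  0.2  -0.04] op 0.136 q [-0.42  0.39  1.84 -0.    0.92 -0.55]
```

Emit:
step_arm:
  rows:
    - [[0,4,0],[0,0,0],1]
    - [[0,8,0],[0,0,0],1]
    - [[0,9,0],[0,0,0],1]
    - [[0,9,0],[0,0,0],1]
    - [[0,9,0],[0,0,0],0.3]
    - [[0,9,0],[0,0,0],0.3]
    - [[0,9,0],[0,0,0],0.3]
    - [[0,9,0],[0,-40,0],0.3]
    - [[0,9,0],[0,-80,0],0.3]
    - [[0,9,0],[0,-120,0],0.0]

```text
time: 5.8
eef_pos: [0.5972, -0.154, 0.1567]
tcp_rot: [-0.707, 0.006, -0.005, 0.708]
contact_force: [1.5, -0.9, -0.1]
opening: 0.825
```

```bash
python3 - <<'E'
from h import *
s,R=st(); p,d,c=snap("wrist","w4"); go([.59,-.05,.25],down(0))
E
```

```text
t 5.8 pos [ 0.5972 -0.154   0.1567] yaw -0.88 ydir [-0.0019  0.0014 -1.    ] F [ 1.5 -0.9 -0.1] T [-0.03 -0.05 -0.02] op 0.825 q [-0.42  0.23  1.79  0.    1.13 -0.4 ]
t 5.85 shift [-12.9 -82.7 105.5] turn [ 0.3 -0.9  0.8] rows 3.229468616331881 0.1710595064410258
```

View pics/w4.png

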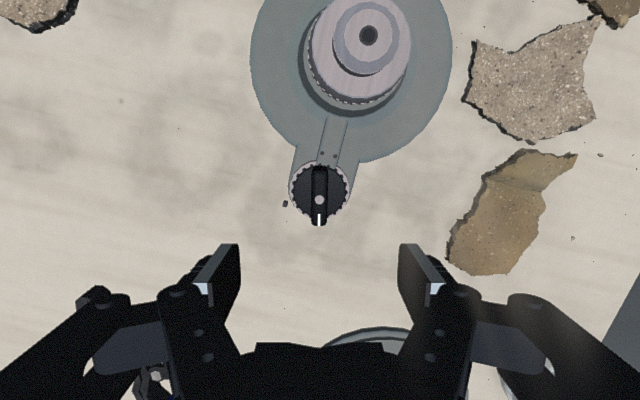

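```bash
python3 - <<'E'
from h import *
c=load("w4")[2]; print(ray(c,368.5,36,.113)); print("knob",ray(c,319.5,200,.054))
go([.463,.23,.25],down(-70))
E
```

```text
[ 0.62398641 -0.05143671  0.113     ]
knob [ 0.59744851 -0.15381875  0.054     ]
t 5.85 shift [-144.1  -86.1  383.5] turn [-0.2 69.1  0.9] rows 10.039827089615613 9.657495567876634
```

Emit:
step_arm:
  rows:
    - [[0,69,1],[-144,-86,383],0]
    - [[0,69,1],[-144,-86,383],0]
    - [[0,69,1],[-144,-86,383],0]
    - [[0,69,1],[-144,-86,383],0]
    - [[0,69,1],[-144,-86,383],0]
    - [[0,69,1],[-144,-86,383],0]
    - [[0,69,1],[-144,-86,383],0]
    - [[0,69,1],[-144,-86,383],0]
    - [[0,69,1],[-144,-86,383],0]
    - [[0,69,1],[-144,-86,383],0]

```text
time: 6.68
eef_pos: [0.4664, 0.2127, 0.2385]
tcp_rot: [-0.581, 0.408, -0.397, 0.582]
contact_force: [0.5, -0.5, -0.8]
opening: 1.0
```

Emit:
step_arm:
  rows:
    - [[0,0,0],[0,0,0],0]
    - [[0,0,0],[0,0,0],0]

```text
time: 6.85
eef_pos: [0.4669, 0.2125, 0.2386]
tcp_rot: [-0.583, 0.404, -0.394, 0.584]
contact_force: [-0.4, -0.2, 0.6]
opening: 1.0
```

```bash
python3 - <<'E'
from h import *
s,R=st(); p,d,c=snap("wrist","w5")
E
```

```text
t 6.85 pos [0.4669 0.2125 0.2386] yaw -68.72 ydir [-0.0114  0.0096 -0.9999] F [-0.4 -0.2  0.6] T [-0.04 -0.01  0.03] op 1.0 q [ 0.22 -0.08  1.96  0.01  1.27  1.42]
```

View pics/w5.png

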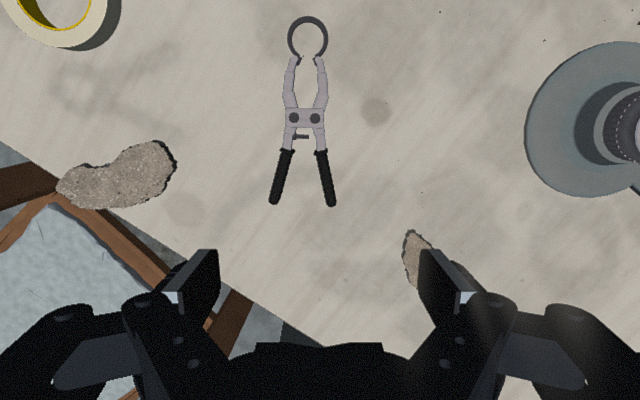

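```bash
python3 - <<'E'
from h import *
p,d,c=load("w5")
g=p.astype(int).sum(2)/3
m=(g<60).astype(np.uint8)
n,l,s,ce=cv2.connectedComponentsWithStats(m)
for i in range(1,n):
    x,y,w,h,a=s[i]
    if a>300 and y<180 and 240<ce[i][0]<360:
        cnt=max(cv2.findContours((l==i).astype(np.uint8),0,1)[0],key=cv2.contourArea)
        r=cv2.minAreaRect(cnt); print(i,s[i],ce[i],r)
        b=cv2.boxPoints(r); print("box world z.027",[ray(c,u,v,.0135)[:2].round(4) for u,v in b])
b=cv2.resize(p[0:140,260:360],None,fx=5,fy=5,interpolation=3); cv2.imwrite("pics/crop5.png",b[:,:,::-1])
# ring : dark pixels between radii -> circle fit in world z=.0015..003
ring=(g<110)&(np.hypot(*(np.mgrid[0:400,0:640]-np.array([38,307])[:,None,None]))<26)
v,u=np.nonzero(ring); W=np.array([ray(c,a,b,.0025)[:2] for a,b in zip(u,v)])
A=np.c_[2*W,np.ones(len(W))]; q=np.linalg.lstsq(A,(W**2).sum(1),rcond=None)[0]; print("ring",q[:2],np.sqrt(q[2]+q[0]**2+q[1]**2),len(W))
for u,v in [(293,118),(314,119)]: print("pivot",ray(c,u,v,.025))
E
```

```text
139 [269 148  26  57 604] [280.37086093 175.04966887] ((279.1300964355469, 175.2960205078125), (13.962127685546875, 58.45845031738281), 17.281496047973633)
box world z.027 [array([0.4089, 0.2613]), array([0.4765, 0.264 ]), array([0.4775, 0.2488]), array([0.4099, 0.2453])]
140 [314 149  22  58 584] [325.77910959 177.36130137] ((325.010986328125, 177.80746459960938), (58.00475311279297, 12.723621368408203), 79.2156982421875)
box world z.027 [array([0.4841, 0.229 ]), array([0.4915, 0.2171]), array([0.4353, 0.1813]), array([0.4273, 0.1937])]
ring [0.58856385 0.276293  ] 0.01939581859169328 550
pivot [0.50927566 0.26105292 0.025     ]
pivot [0.51629319 0.24026194 0.025     ]
```

View pics/crop5.png

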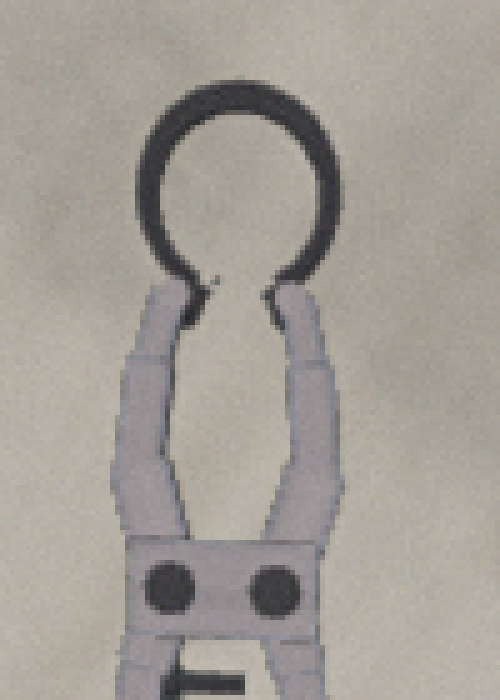

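```bash
python3 - <<'E'
from h import *
for n,box in [("w5",(0,215,255,350)),("top0",(180,260,210,260)),("side0",(250,310,285,385))]:
    p,d,c=load(n); P=cloud(c,d); g=p.astype(int).sum(2)/3
    m=np.zeros(d.shape,bool); m[box[0]:box[1],box[2]:box[3]]=1
    z=P[...,2]; print(n,"desk z",np.median(z[m]))
    dk=m&(g<60)&(z>.012); Q=P[dk]
    h=np.array([np.cos(np.radians(18.6)),np.sin(np.radians(18.6))]); 
    for nm,mm in [("sleeves",m&(g<60)&(z>.015)),("ring",m&(g<110)&(z<.010)),("metal",m&(z>.012)&(g>100))]:
        s=P[mm][:,:2]@h; lat=P[mm][:,:2]@[-h[1],h[0]]
        if len(s): print(nm,len(s),"along",np.percentile(s,[0,2,50,98,100]).round(4),"lat",np.percentile(lat,[0,2,50,98,100]).round(4),"z",np.percentile(P[mm][:,2],[2,50,98]).round(4))
E
```

```text
w5 desk z -0.0009504493861158767
sleeves 1226 along [0.4711 0.4738 0.5062 0.5644 0.5762] lat [0.0356 0.0379 0.0787 0.1071 0.1096] z [0.0171 0.0248 0.0267]
ring 594 along [0.4656 0.4927 0.6511 0.6671 0.6682] lat [0.0333 0.0473 0.0763 0.0953 0.1037] z [-0.0015  0.0018  0.0074]
metal 2124 along [0.4729 0.5346 0.5762 0.6248 0.628 ] lat [0.0445 0.0516 0.0712 0.0959 0.1113] z [0.0164 0.019  0.3795]
top0 desk z 0.0018081833975814644
sleeves 130 along [0.4701 0.4713 0.5008 0.5526 0.5667] lat [0.0349 0.0368 0.0841 0.1047 0.1077] z [0.0168 0.0268 0.0328]
ring 92 along [0.4694 0.4713 0.6338 0.6657 0.6668] lat [0.0346 0.0363 0.0782 0.0991 0.1015] z [-0.0037  0.0032  0.0086]
metal 248 along [0.2603 0.2603 0.57   0.6241 0.6265] lat [-0.1009 -0.1009  0.0732  0.1049  0.1107] z [0.0146 0.0219 1.3861]
side0 desk z 8.957733287012407e-05
sleeves 316 along [0.4732 0.4745 0.505  0.533  0.7702] lat [0.0398 0.0431 0.0967 0.1106 0.6245] z [0.0157 0.0245 0.0282]
ring 274 along [0.4595 0.4755 0.6231 0.6659 0.668 ] lat [0.0125 0.0247 0.0797 0.1099 0.1117] z [-0.0012  0.0028  0.0096]
metal 363 along [0.4978 0.5341 0.578  0.7702 0.7702] lat [0.0415 0.0523 0.0821 0.6245 0.6245] z [0.0129 0.0201 0.6271]
```

```bash
python3 - <<'E'
from h import *
go([.4588,.2326,.06],down(-71.4))
E
```

```text
t 6.9 shift [-20.6 178.2   1.4] turn [ 0.5  2.6 -0.7] rows 4.3025889184926625 0.3795378055937778
```

Emit:
step_arm:
  rows:
    - [[0.5,2.6,-0.7],[-21,0,1],0]
    - [[0.5,2.6,-0.7],[-21,40,1],0]
    - [[0.5,2.6,-0.7],[-21,80,1],0]
    - [[0.5,2.6,-0.7],[-21,120,1],0]
    - [[0.5,2.6,-0.7],[-21,150,1],0]
    - [[0.5,2.6,-0.7],[-21,170,1],0]
    - [[0.5,2.6,-0.7],[-21,178,1],0]
    - [[0.5,2.6,-0.7],[-21,178,1],0]
    - [[0.5,2.6,-0.7],[-21,178,1],0]

```text
time: 7.65
eef_pos: [0.4593, 0.2316, 0.0606]
tcp_rot: [-0.573, 0.414, -0.414, 0.573]
contact_force: [0.0, 0.0, 0.1]
opening: 1.002
```

```bash
python3 - <<'E'
from h import *
st();p,d,c=snap("wrist","w6");go([.4588,.2326,.002],down(-71.4))
E
```

```text
t 7.65 pos [0.4593 0.2316 0.0606] yaw -71.7 ydir [-5.e-04  8.e-04 -1.e+00] F [0.  0.  0.1] T [-0.   -0.01 -0.  ] op 1.002 q [0.27 0.15 2.08 0.   0.91 1.52]
t 7.7 shift [-0.8 59.7 -1.1] turn [-0.1 -0.3 -0. ] rows 1.4311031741557634 0.043250721352481675
```

View pics/w6.png

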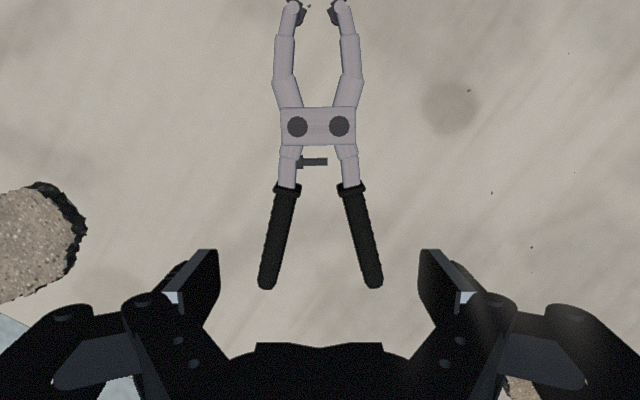

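Emit:
step_arm:
  rows:
    - [[0,-0.3,0],[-1,30,-1],0]
    - [[0,-0.3,0],[-1,50,-1],0]
    - [[0,-0.3,0],[-1,58,-1],0]
    - [[0,-0.3,0],[-1,58,-1],0]
    - [[0,-0.3,0],[-1,58,-1],0.2]
    - [[0,-0.3,0],[-1,58,-1],0.3]
  newtons: 60

```text
time: 8.2
eef_pos: [0.4589, 0.2334, 0.0043]
tcp_rot: [-0.574, 0.412, -0.413, 0.575]
contact_force: [-0.9, -0.1, 8.1]
opening: 0.749
```

```bash
python3 - <<'E'
from h import *
st();p,d,c=snap("wrist","w7")
E
```

```text
t 8.2 pos [0.4589 0.2334 0.0043] yaw -71.33 ydir [ 0.0027  0.0015 -1.    ] F [-0.9 -0.1  8.1] T [-0.1   0.2   0.03] op 0.749 q [0.27 0.25 2.1  0.   0.79 1.52]
```

View pics/w7.png

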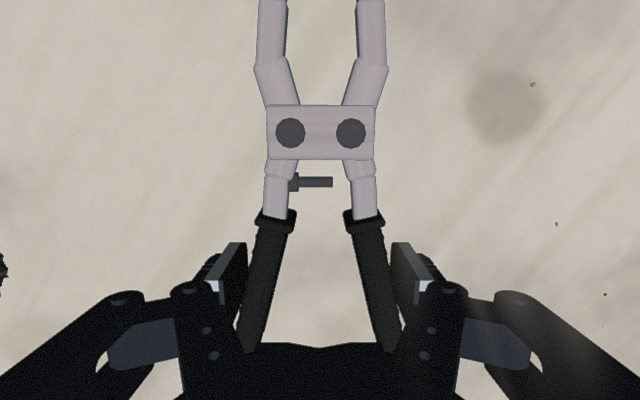

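Emit:
step_arm:
  rows:
    - [[0,0,0],[0,-4,0],0.3]
    - [[0,0,0],[0,-4,0],0.3]

```text
time: 8.42
eef_pos: [0.4584, 0.2334, 0.0081]
tcp_rot: [-0.573, 0.412, -0.413, 0.575]
contact_force: [0.6, -0.6, -0.5]
opening: 0.7
```

```bash
python3 - <<'E'
from h import *
st()
E
```

```text
t 8.42 pos [0.4584 0.2334 0.0081] yaw -71.34 ydir [ 0.0023  0.0017 -1.    ] F [ 0.6 -0.6 -0.5] T [ 0.02 -0.05 -0.01] op 0.7 q [0.27 0.24 2.1  0.   0.8  1.52]
```

Emit:
step_arm:
  rows:
    - [[0,0,0],[0,0,0],0.45]
    - [[0,0,0],[0,0,0],0.45]
    - [[0,0,0],[0,0,0],0.45]
    - [[0,0,0],[0,0,0],0.45]

```text
time: 8.75
eef_pos: [0.4576, 0.2332, 0.0074]
tcp_rot: [-0.574, 0.413, -0.412, 0.575]
contact_force: [-2.6, -0.0, 5.4]
opening: 0.553
```

```bash
python3 - <<'E'
from h import *
st()
E
```

```text
t 8.75 pos [0.4576 0.2332 0.0074] yaw -71.33 ydir [-3.e-04  1.e-03 -1.e+00] F [-2.6 -0.   5.4] T [-0.09  0.32  0.01] op 0.553 q [0.27 0.24 2.1  0.   0.8  1.52]
```

Emit:
step_arm:
  rows:
    - [[0,0,0],[0,-1,0],0.55]
    - [[0,0,0],[0,-2,0],0.6]
    - [[0,0,0],[0,-3,0],0.7]
    - [[0,0,0],[0,-3,0],0.8]
    - [[0,0,0],[0,-3,0],1]
    - [[0,0,0],[0,-3,0],1]
    - [[0,0,0],[0,-3,0],1]
    - [[0,0,0],[0,-3,0],1]

```text
time: 9.42
eef_pos: [0.4582, 0.2333, 0.0103]
tcp_rot: [-0.574, 0.412, -0.412, 0.575]
contact_force: [-0.2, -0.7, 6.4]
opening: 0.31
```

```bash
python3 - <<'E'
from h import *
st();p,d,c=snap("wrist","w8")
E
```

```text
t 9.42 pos [0.4582 0.2333 0.0103] yaw -71.35 ydir [ 0.0012  0.0013 -1.    ] F [-0.2 -0.7  6.4] T [-0.09 -0.02  0.03] op 0.31 q [0.27 0.24 2.1  0.   0.8  1.52]
```

View pics/w8.png

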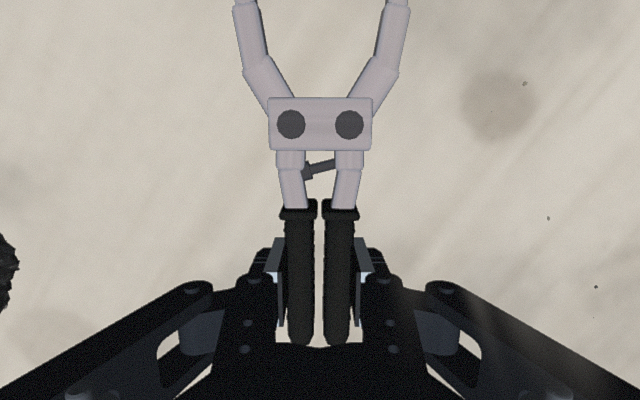

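Emit:
step_arm:
  rows:
    - [[0,0,0],[0,-5,0],1]
    - [[0,0,0],[0,-15,0],1]
    - [[0,0,0],[0,-35,0],1]
    - [[0,0,0],[0,-65,0],1]
    - [[0,0,0],[0,-95,0],1]
    - [[0,0,0],[0,-125,0],1]
    - [[0,0,0],[0,-145,0],1]
    - [[0,0,0],[0,-150,0],1]
    - [[0,0,0],[0,-150,0],1]
  newtons: 70

```text
time: 10.22
eef_pos: [0.4578, 0.2331, 0.1608]
tcp_rot: [-0.574, 0.412, -0.413, 0.575]
contact_force: [0.7, -0.2, -1.8]
opening: 0.296
```

```bash
python3 - <<'E'
from h import *
st();
p,d,c=snap("wrist","w9");p2,_,_=snap("side","s9");p3,_,_=snap("top","t9")
a=cv2.resize(p2[180:310,270:400],(400,400),interpolation=3);b=cv2.resize(p3[160:260,190:290],(400,400),interpolation=3)
cv2.imwrite("pics/crop9.png",np.hstack([a,b])[:,:,::-1])
E
```

```text
t 10.22 pos [0.4578 0.2331 0.1608] yaw -71.34 ydir [ 0.002   0.0016 -1.    ] F [ 0.7 -0.2 -1.8] T [-0.05  0.1   0.03] op 0.296 q [ 0.27 -0.    2.03  0.    1.11  1.52]
```

View pics/w9.png

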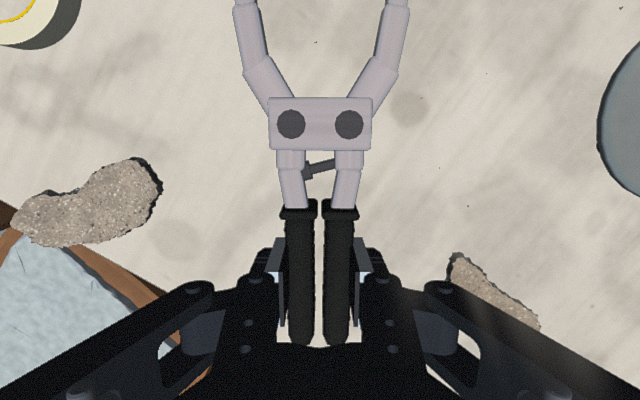

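View pics/crop9.png

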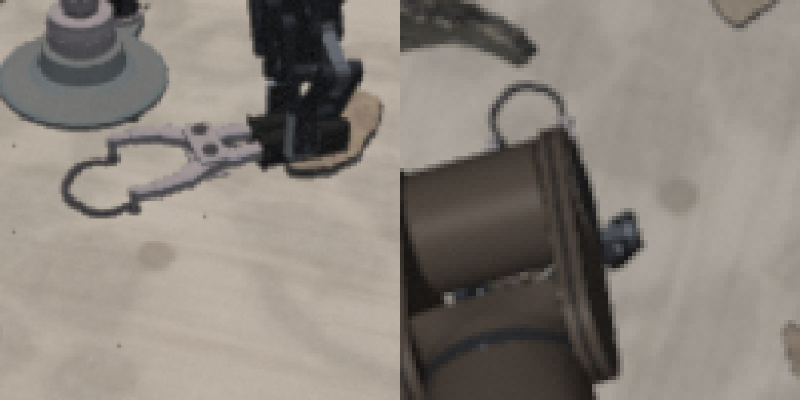

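```bash
cat >> h.py <<'E'
def circ(W):
    q=np.linalg.lstsq(np.c_[2*W,np.ones(len(W))],(W**2).sum(1),rcond=None)[0]; return q[:2],np.sqrt(q[2]+q[0]**2+q[1]**2)
def ringfit(n,uv,rad,z,thr,near,r0=.02,r1=.03):
    p,d,c=load(n); g=p.astype(int).sum(2)/3
    m=(g<thr)&(np.hypot(*(np.mgrid[0:400,0:640]-np.array(uv[::-1])[:,None,None]))<rad)
    v,u=np.nonzero(m); W=np.array([ray(c,a,b,z)[:2] for a,b in zip(u,v)])
    k=np.ones(len(W),bool)
    ce=np.array(near)
    for _ in range(6):
        r=np.linalg.norm(W-ce,axis=1); k=(r>r0)&(r<r1); ce,R=circ(W[k])
    return ce,R,k.sum()
E
python3 - <<'E'
from h import *
p,d,c=load("s9")
g=p.astype(int).sum(2)/3
print(g[225:258,286:325].astype(int)[::3,::2])
p,d,c=load("t9")
for z in (.152,): print(ringfit("s9",(302.5,240.8),25,z,85,ray(load("s9")[2],302.5,240.8,z)[:2]), ringfit("t9",(222.5,190),14,z,85,ray(c,222.5,190,z)[:2]))
h=np.array([np.cos(np.radians(18.65)),np.sin(np.radians(18.65))]);l=np.array([-h[1],h[0]])
for q in (ringfit("s9",(302.5,240.8),25,.152,85,ray(load("s9")[2],302.5,240.8,.152)[:2])[0],ringfit("t9",(222.5,190),14,z,85,ray(c,222.5,190,z)[:2])[0]):
    e=q-np.array([.4578,.2331]); print(e@h,e@l)
E
```

```text
[[171 172 169 168 162 162 158 159 159 136 109 110  85  74  77  75  75  76
   74  77]
 [172 172 170 167 161 160 159 160 161 159  71 150 156 162 163 162 162 162
  163 166]
 [169 169 170 166 159 154 147 116 113  99  51  97 168 167 167 166 161 162
  165 168]
 [159 160 161 155  78  64 111 159 167 150 169 171 170 172 172 172 173 171
  170 170]
 [157 158 148  69 109 160 157 162 165 169 171 172 177 176 177 175 174 166
  167 152]
 [164 165  84  93 164 161 163 162 163 164 167 170 173 161 151 156 149 140
  147 137]
 [164 162  96  73 153 164 164 169 171 172 172 173 170  87  79  78  79  83
   83 127]
 [160 163 163  85  61  76 156 169 177 178 174 165  91  61  75 177 179 178
  174 174]
 [159 160 162 164 167 126  75  57  57  53  63  90 169 112  97 177 179 178
  177 179]
 [165 166 167 167 171 172 174 172 171 171 172 172 173 174 175 173 174 178
  178 179]
 [168 164 165 164 165 163 164 162 161 161 166 171 172 172 173 170 168 169
  173 171]]
(array([0.57797619, 0.27675205]), np.float64(0.025771071186478544), np.int64(104)) (array([0.57542843, 0.27055808]), np.float64(0.02590919134313763), np.int64(91))
0.1278250260858944 0.0029291779669645053
0.1234303029080009 -0.002124806452906467
```

```bash
python3 - <<'E'
from h import *
go([.4995,-.0930,.161],down(-71.35))
E
```

```text
t 10.3667 shift [322.3  -4.3 -62.5] turn [ 0.3  0.  -0.1] rows 7.874709236668325 0.04317213302897176
```

Emit:
step_arm:
  rows:
    - [[0,0,0],[30,-1,-6],1]
    - [[0,0,0],[65,-1,-12],1]
    - [[0,0,0],[100,-1,-19],1]
    - [[0,0,0],[140,-1,-27],1]
    - [[0,0,0],[180,-1,-35],1]
    - [[0,0,0],[220,-1,-43],1]
    - [[0,0,0],[260,-1,-50],1]
    - [[0,0,0],[295,-1,-57],1]
    - [[0,0,0],[315,-1,-61],1]
    - [[0,0,0],[322,-1,-62],1]

```text
time: 11.2
eef_pos: [0.5006, -0.0949, 0.1577]
tcp_rot: [0.574, -0.415, 0.412, -0.573]
contact_force: [-0.4, -0.6, -2.1]
opening: 0.294
```

Emit:
step_arm:
  rows:
    - [[0,0,0],[0,0,0],1]
    - [[0,0,0],[0,0,0],1]
    - [[0,0,0],[0,0,0],1]

```text
time: 11.45
eef_pos: [0.5008, -0.0906, 0.1588]
tcp_rot: [0.575, -0.413, 0.411, -0.575]
contact_force: [0.9, 1.1, -1.0]
opening: 0.298
```

```bash
python3 - <<'E'
from h import *
st();
p,d,c=snap("wrist","w10");p2,_,_=snap("side","s10");p3,_,_=snap("top","t10")
a=cv2.resize(p2[120:220,250:350],(400,400),interpolation=3);b=cv2.resize(p3[130:230,280:380],(400,400),interpolation=3)
cv2.imwrite("pics/crop10.png",np.hstack([a,b])[:,:,::-1])
E
```

```text
t 11.45 pos [ 0.5008 -0.0906  0.1588] yaw -71.27 ydir [-0.0031  0.0021 -1.    ] F [ 0.9  1.1 -1. ] T [-0.07  0.11 -0.  ] op 0.298 q [-0.38 -0.01  2.04  0.    1.11  0.86]
```

View pics/w10.png

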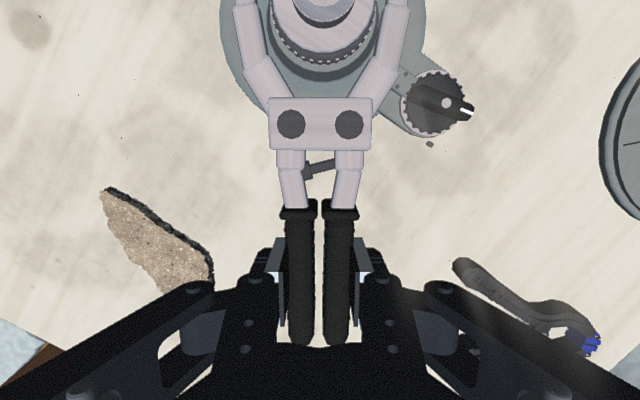

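View pics/crop10.png

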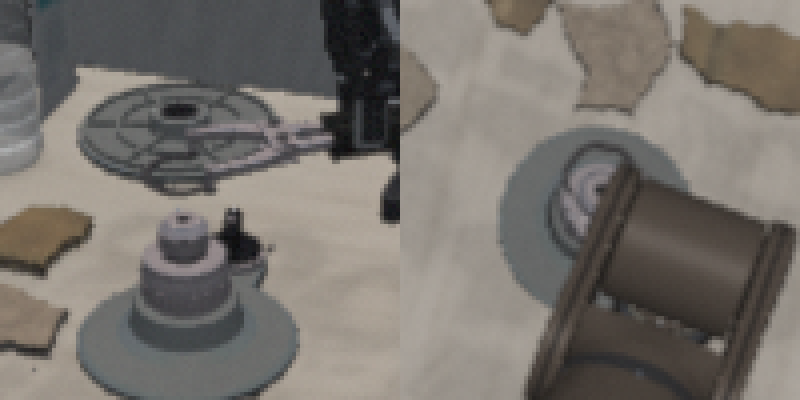

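```bash
python3 - <<'E'
from h import *
h=np.array([np.cos(np.radians(18.65)),np.sin(np.radians(18.65))]);l=np.array([-h[1],h[0]])
def rep(n,uvs,T):
    p,d,c=load(n);P=cloud(c,d)
    for u,v in uvs:
        q=np.median(P[v-3:v+4,u-3:u+4].reshape(-1,3),0); e=q[:2]-np.array(T); print(n,(u,v),"fwd",(e@h).round(4),"lat",(e@l).round(4),"z",q[2].round(4))
rep("w5",[(293,118),(314,119),(303,118)],(0,0))
rep("w6",[(297,126),(339,126),(318,126),(286,240),(364,240)],(0,0))
rep("w8",[(291,124),(349,124),(320,108),(320,140),(300,280),(340,280)],(.4582,.2333))
rep("w10",[(291,124),(349,124),(320,108),(320,140),(300,280),(340,280)],(.5008,-.0906))
for n in("w8","w9","w10"):
    p,d,c=load(n); g=p.astype(int).sum(2)/3
    m=(g<75).astype(np.uint8); m[:100]=0;m[150:]=0; m[:,:270]=0;m[:,370:]=0
    k,la,s,ce=cv2.connectedComponentsWithStats(m); print(n,[(s[i][4],ce[i].round(2)) for i in range(1,k) if s[i][4]>100])
E
```

```text
w5 (293, 118) fwd 0.566 lat 0.0845 z 0.0247
w5 (314, 119) fwd 0.566 lat 0.0625 z 0.0247
w5 (303, 118) fwd 0.5664 lat 0.0742 z 0.0225
w6 (297, 126) fwd 0.567 lat 0.084 z 0.0249
w6 (339, 126) fwd 0.5668 lat 0.062 z 0.0249
w6 (318, 126) fwd 0.5668 lat 0.0731 z 0.0228
w6 (286, 240) fwd 0.5 lat 0.0927 z 0.0199
w6 (364, 240) fwd 0.5032 lat 0.0472 z 0.0257
w8 (291, 124) fwd 0.0604 lat 0.0108 z 0.0247
w8 (349, 124) fwd 0.0604 lat -0.0109 z 0.025
w8 (320, 108) fwd 0.0662 lat -0.0001 z 0.0227
w8 (320, 140) fwd 0.0543 lat -0.0001 z 0.0228
w8 (300, 280) fwd -0.004 lat 0.0083 z 0.0256
w8 (340, 280) fwd -0.0038 lat -0.0085 z 0.0258
w10 (291, 124) fwd 0.0604 lat 0.011 z 0.1727
w10 (349, 124) fwd 0.0604 lat -0.0109 z 0.1726
w10 (320, 108) fwd 0.0662 lat 0.0001 z 0.1707
w10 (320, 140) fwd 0.0543 lat 0.0 z 0.1706
w10 (300, 280) fwd -0.0039 lat 0.0084 z 0.1741
w10 (340, 280) fwd -0.0036 lat -0.0085 z 0.1742
w8 [(np.int32(477), array([291.17, 124.26])), (np.int32(490), array([348.9 , 124.77]))]
w9 [(np.int32(189), array([292.83, 124.99]))]
w10 []
```

```bash
python3 - <<'E'
from h import *
h=np.array([np.cos(np.radians(18.65)),np.sin(np.radians(18.65))]);l=np.array([-h[1],h[0]])
p,d,c=load("w10");P=cloud(c,d);T=np.array([.5008,-.0906])
for u in (300,340):
    for v in range(196,226,3):
        q=P[v,u]; print(u,v,((q[:2]-T)@h).round(4),q[2].round(4),p[v,u].mean().round(),end=" | ")
    print()
for n,(u0,v0),T in [("t9",(222,190),(.4578,.2331)),("s9",(302,241),(.4578,.2331))]:
    p,d,c=load(n); g=p.astype(int).sum(2)/3
    big=cv2.resize(p[v0-25:v0+25,u0-30:u0+30],None,fx=10,fy=10,interpolation=cv2.INTER_CUBIC); cv2.imwrite(f"pics/z{n}.png",big[:,:,::-1])
    m=(g<100)&(np.hypot(*(np.mgrid[0:400,0:640]-np.array([v0,u0])[:,None,None]))<26)
    v,u=np.nonzero(m); W=np.array([ray(c,a,b,.1525)[:2] for a,b in zip(u,v)])-T
    f=W@h;la=W@l; k=(abs(la)<.035)&(f>.10)&(f<.17)
    for lo in np.arange(-.03,.031,.004):
        kk=k&(la>=lo)&(la<lo+.004)
        if kk.any(): print(n,"lat",(lo+.002).round(3),"fwd",np.sort(f[kk]).round(3))
E
```

```text
300 196 0.0311 0.1675 189.0 | 300 199 0.0295 0.1662 188.0 | 300 202 0.0284 0.1671 191.0 | 300 205 0.027 0.1667 187.0 | 300 208 0.0262 0.1684 91.0 | 300 211 0.026 0.1721 18.0 | 300 214 0.0248 0.1722 41.0 | 300 217 0.0237 0.1727 40.0 | 300 220 0.0222 0.1722 36.0 | 300 223 0.021 0.1725 33.0 | 
340 196 0.031 0.1671 187.0 | 340 199 0.0294 0.1658 187.0 | 340 202 0.0283 0.1667 189.0 | 340 205 0.0269 0.1662 188.0 | 340 208 0.0258 0.1669 122.0 | 340 211 0.026 0.1719 19.0 | 340 214 0.0249 0.1724 39.0 | 340 217 0.0239 0.1734 37.0 | 340 220 0.0225 0.173 34.0 | 340 223 0.0216 0.174 30.0 | 
t9 lat -0.028 fwd [0.101 0.107 0.12  0.123 0.126 0.129 0.13  0.133 0.137]
t9 lat -0.024 fwd [0.102 0.102 0.104 0.105 0.108 0.111 0.112 0.134 0.138 0.141]
t9 lat -0.02 fwd [0.101 0.103 0.106 0.109 0.11  0.142 0.143 0.146]
t9 lat -0.016 fwd [0.101 0.104 0.107 0.108 0.111 0.144 0.147 0.169]
t9 lat -0.012 fwd [0.102 0.103 0.105 0.106 0.109 0.112 0.145 0.147 0.148 0.167 0.168]
t9 lat -0.008 fwd [0.1   0.101 0.104 0.107 0.11  0.149 0.166 0.169]
t9 lat -0.004 fwd [0.102 0.105 0.108 0.147 0.15  0.151]
t9 lat 0.0 fwd [0
[... 1034 characters left out ...]
[0.153 0.155 0.155]
s9 lat 0.004 fwd [0.152 0.154 0.154 0.156]
s9 lat 0.008 fwd [0.151 0.153 0.155]
s9 lat 0.012 fwd [0.148 0.15  0.152 0.154 0.156]
s9 lat 0.016 fwd [0.101 0.111 0.112 0.113 0.115 0.147 0.149 0.151 0.153 0.154]
s9 lat 0.02 fwd [0.101 0.103 0.105 0.107 0.108 0.109 0.11  0.112 0.114 0.115 0.144 0.146
 0.148 0.15  0.151]
s9 lat 0.024 fwd [0.113 0.114 0.115 0.116 0.117 0.119 0.121 0.125 0.135 0.137 0.139 0.141
 0.143 0.145 0.146 0.147 0.148]
s9 lat 0.028 fwd [0.113 0.114 0.116 0.118 0.12  0.122 0.122 0.123 0.124 0.126 0.128 0.13
 0.132 0.132 0.134 0.134 0.136 0.138 0.14  0.142 0.143 0.145]
s9 lat 0.032 fwd [0.113 0.115 0.117 0.119 0.121 0.127 0.129 0.131 0.135 0.137 0.139 0.141]
```

View pics/zt9.png

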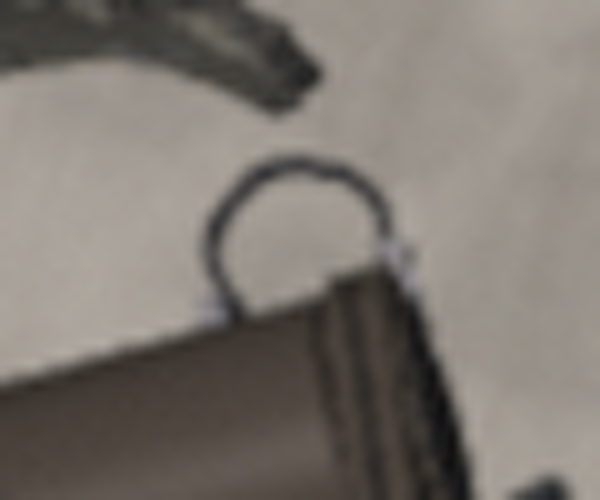

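View pics/zs9.png

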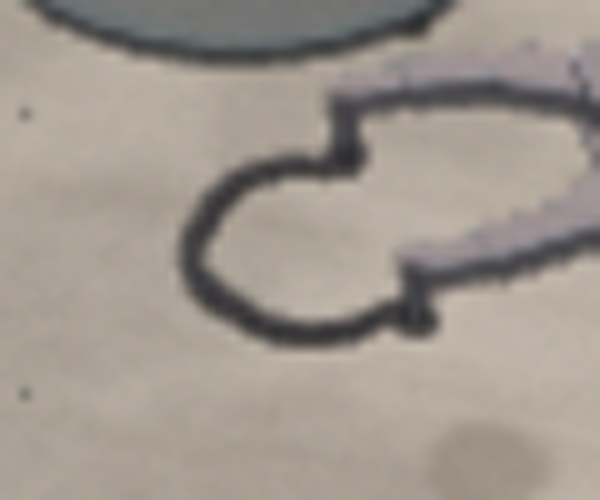

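Emit:
step_arm:
  rows:
    - [[0,0,0],[2,8,-1.4],1]
    - [[0,0,0],[2,18,-1.4],1]
    - [[0,0,0],[2,26,-1.4],1]
    - [[0,0,0],[2,30,-1.4],1]
    - [[0,0,0],[2,30,-1.4],1]
    - [[0,0,0],[2,30,-1.4],1]
    - [[0,0,0],[2,30,-1.4],1]

```text
time: 12.18
eef_pos: [0.501, -0.0945, 0.1301]
tcp_rot: [-0.574, 0.413, -0.412, 0.574]
contact_force: [-0.2, -0.5, -1.3]
opening: 0.294
```

```bash
python3 - <<'E'
from h import *
st();
p,d,c=snap("wrist","w11");p2,_,_=snap("side","s11");p3,_,_=snap("top","t11");st()
a=cv2.resize(p2[140:200,265:325],(400,400),interpolation=3);b=cv2.resize(p3[150:210,300:360],(400,400),interpolation=3)
cv2.imwrite("pics/crop11.png",np.hstack([a,b])[:,:,::-1])
E
```

```text
t 12.18 pos [ 0.501  -0.0945  0.1301] yaw -71.35 ydir [-5.e-04  6.e-04 -1.e+00] F [-0.2 -0.5 -1.3] T [-0.06  0.09 -0.01] op 0.294 q [-0.39  0.03  2.06  0.    1.05  0.86]
t 12.33 pos [ 0.5012 -0.0945  0.1305] yaw -71.35 ydir [ 1.e-04  3.e-04 -1.e+00] F [ 0.2 -0.1 -1.5] T [-0.04  0.08  0.06] op 0.297 q [-0.39  0.03  2.06  0.    1.05  0.86]
```

View pics/crop11.png

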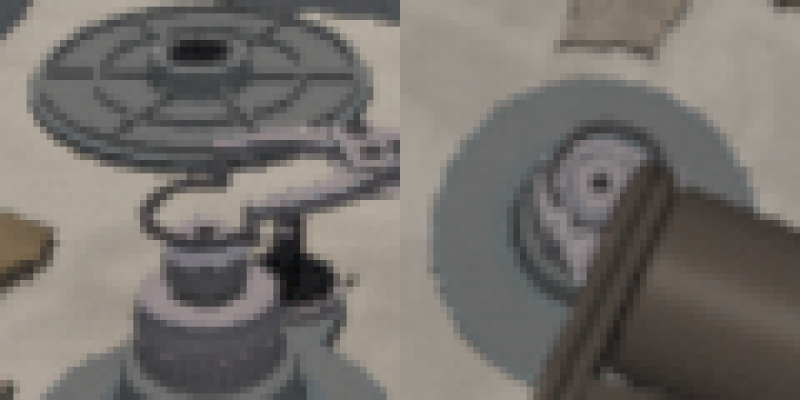

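View pics/w11.png

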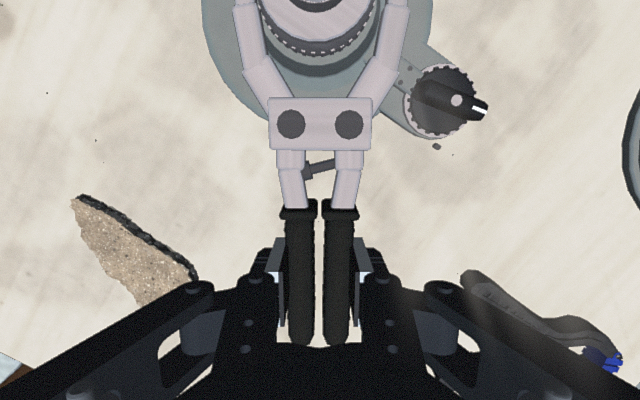

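```bash
python3 - <<'E'
from h import *
h=np.array([np.cos(np.radians(18.65)),np.sin(np.radians(18.65))]);l=np.array([-h[1],h[0]])
k=400/60; z=.0015+.1303-.0103
for n,o,pts,sp in [("t11",(300-400/k,150),[(556,165),(570,143),(590,129),(615,125),(640,134),(655,150)],(600,182)),
             ("s11",(265,140),[(145,215),(152,195),(170,183),(195,179),(165,234),(200,241),(235,238)],None)]:
    c=load(n)[2]
    W=np.array([ray(c,o[0]+x/k-.5+.5/k,o[1]+y/k-.5+.5/k,z)[:2] for x,y in pts]); ce,R=circ(W); print(n,ce,R)
    if sp: s=ray(c,o[0]+sp[0]/k-.43,o[1]+sp[1]/k-.43,.113)[:2]
    else:
        a=load("side0")[2]; s=ray(a,250+182/4-.4,160+57/4-.4,.113)[:2]
    T=np.array([.5011,-.0945]); print("spindle",s,"fwd/lat ring-spindle",(ce-s)@h,(ce-s)@l,"ring-TCP",(ce-T)@h,(ce-T)@l,"spindle-TCP",(s-T)@h,(s-T)@l)
E
```

```text
t11 [ 0.62360971 -0.05619468] 0.025075068904672832
spindle [ 0.62391956 -0.05198524] fwd/lat ring-spindle -0.0016397023218535805 -0.0038893168315508745 ring-TCP 0.1283262036724551 -0.00288302420092937 spindle-TCP 0.12996590599430866 0.0010062926306215055
s11 [ 0.62249524 -0.0550547 ] 0.02723519255115556
spindle [ 0.62482098 -0.05290039] fwd/lat ring-spindle -0.002892528522549392 -0.001297447965686999 ring-TCP 0.12763480884899014 -0.0014465180373190777 spindle-TCP 0.13052733737153954 -0.00014907007163208056
```

Emit:
step_arm:
  rows:
    - [[0,0,0],[-2.2,0,0.5],1]
    - [[0,0,0],[-2.2,0,0.5],1]
    - [[0,0,0],[-2.2,0,0.5],1]
    - [[0,0,0],[-2.2,2,0.5],1]
    - [[0,0,0],[-2.2,4,0.5],1]
    - [[0,0,0],[-2.2,6,0.5],1]
    - [[0,0,0],[-2.2,8,0.5],1]
    - [[0,0,0],[-2.2,10,0.5],1]
    - [[0,0,0],[-2.2,10,0.5],1]

```text
time: 13.08
eef_pos: [0.5002, -0.092, 0.1193]
tcp_rot: [0.575, -0.413, 0.412, -0.574]
contact_force: [-0.2, -0.1, -2.0]
opening: 0.297
```

```bash
python3 - <<'E'
from h import *
st();
p2,_,_=snap("side","s12");p3,_,_=snap("top","t12");st()
a=cv2.resize(p2[140:200,265:325],(400,400),interpolation=3);b=cv2.resize(p3[150:210,300:360],(400,400),interpolation=3)
cv2.imwrite("pics/crop12.png",np.hstack([a,b])[:,:,::-1])
E
```

```text
t 13.08 pos [ 0.5002 -0.092   0.1193] yaw -71.35 ydir [-0.0021  0.0012 -1.    ] F [-0.2 -0.1 -2. ] T [-0.03  0.11 -0.03] op 0.297 q [-0.38  0.05  2.07  0.    1.03  0.86]
t 13.18 pos [ 0.5005 -0.0921  0.1197] yaw -71.35 ydir [-1.3e-03  9.0e-04 -1.0e+00] F [ 0.5  0.1 -0.2] T [0.   0.08 0.03] op 0.299 q [-0.38  0.04  2.07  0.    1.03  0.86]
```

View pics/crop12.png

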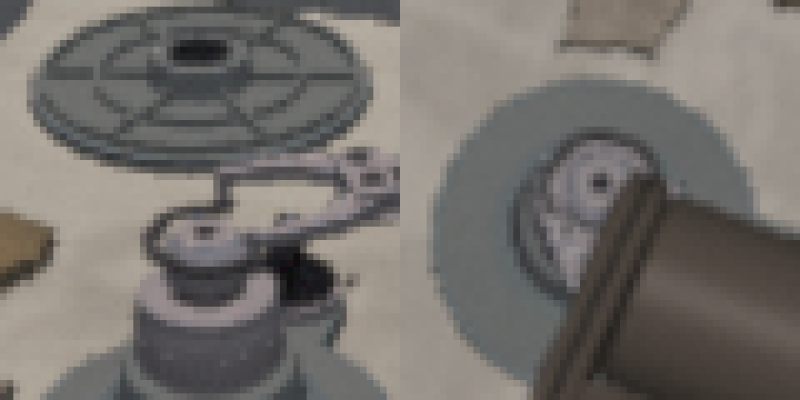

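Emit:
step_arm:
  rows:
    - [[0,0,0],[0,2,0],1]
    - [[0,0,0],[0,4,0],1]
    - [[0,0,0],[0,6,0],1]
    - [[0,0,0],[0,8,0],1]
    - [[0,0,0],[0,10,0],1]
    - [[0,0,0],[0,10,0],1]
    - [[0,0,0],[0,10,0],1]

```text
time: 13.77
eef_pos: [0.5004, -0.092, 0.1097]
tcp_rot: [0.574, -0.413, 0.412, -0.574]
contact_force: [0.3, 0.8, -1.5]
opening: 0.296
```

```bash
python3 - <<'E'
from h import *
st();
p2,_,_=snap("side","s13");p3,_,_=snap("top","t13");snap("wrist","w13");st()
a=cv2.resize(p2[140:200,265:325],(400,400),interpolation=3);b=cv2.resize(p3[150:210,300:360],(400,400),interpolation=3)
cv2.imwrite("pics/crop13.png",np.hstack([a,b])[:,:,::-1])
E
```

```text
t 13.77 pos [ 0.5004 -0.092   0.1097] yaw -71.35 ydir [-1.4e-03  9.0e-04 -1.0e+00] F [ 0.3  0.8 -1.5] T [-0.03  0.09 -0.02] op 0.296 q [-0.38  0.06  2.08  0.    1.01  0.86]
t 13.92 pos [ 0.5006 -0.0921  0.1101] yaw -71.34 ydir [-8.e-04  7.e-04 -1.e+00] F [ 0.9 -0.2 -2.1] T [-0.02  0.09 -0.02] op 0.296 q [-0.38  0.06  2.08  0.    1.01  0.86]
```

View pics/crop13.png

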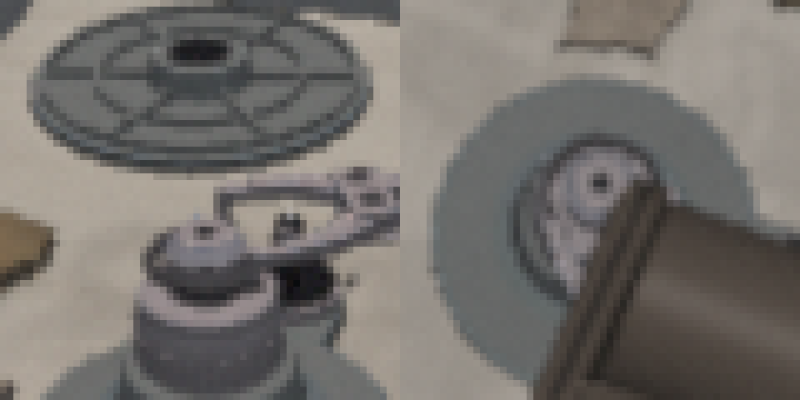

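View pics/w13.png

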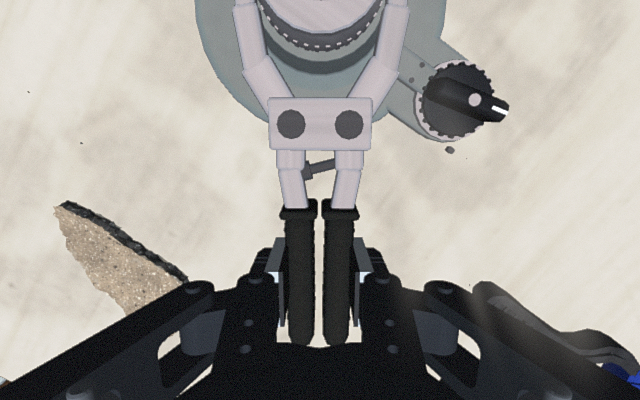

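Emit:
step_arm:
  rows:
    - [[0,0,0],[0,2,0],1]
    - [[0,0,0],[0,4,0],1]
    - [[0,0,0],[0,6,0],1]
    - [[0,0,0],[0,8,0],1]
    - [[0,0,0],[0,10,0],1]
    - [[0,0,0],[0,11.5,0],1]
    - [[0,0,0],[0,12.5,0],1]
    - [[0,0,0],[0,13,0],1]
    - [[0,0,0],[0,13,0],1]
    - [[0,0,0],[0,13,0],1]

```text
time: 14.75
eef_pos: [0.5006, -0.0921, 0.097]
tcp_rot: [-0.574, 0.413, -0.412, 0.574]
contact_force: [-0.5, -0.1, -1.5]
opening: 0.297
```

```bash
python3 - <<'E'
from h import *
st();
p2,_,_=snap("side","s14");p3,_,_=snap("top","t14");p,d,c=snap("wrist","w14");st()
P=cloud(c,d); print("plate z",P[105:112,310:330,2].mean(),P[137:143,310:330,2].mean()," collar top z",np.median(P[15:25,290:350,2]))
p,d,c=load("w8");P=cloud(c,d); print("plate z rest",P[105:112,310:330,2].mean(),P[137:143,310:330,2].mean())
a=cv2.resize(p2[140:200,265:325],(400,400),interpolation=3);b=cv2.resize(p3[150:210,300:360],(400,400),interpolation=3)
cv2.imwrite("pics/crop14.png",np.hstack([a,b])[:,:,::-1])
E
```

```text
t 14.75 pos [ 0.5006 -0.0921  0.097 ] yaw -71.34 ydir [-8.e-04  7.e-04 -1.e+00] F [-0.5 -0.1 -1.5] T [-0.06  0.06  0.  ] op 0.297 q [-0.38  0.08  2.08  0.    0.98  0.86]
t 14.9 pos [ 0.5006 -0.0921  0.0971] yaw -71.35 ydir [-6.e-04  6.e-04 -1.e+00] F [-0.2 -0.4 -1.8] T [-0.02  0.08  0.05] op 0.294 q [-0.38  0.08  2.08  0.    0.98  0.86]
plate z 0.11075155753787809 0.10903406997193525  collar top z 0.0837296387958216
plate z rest 0.022777423697467467 0.02271497736338613
```

View pics/crop14.png

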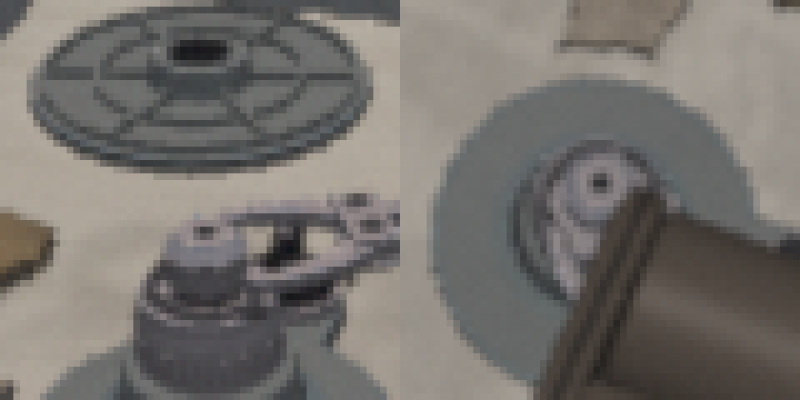

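View pics/w14.png

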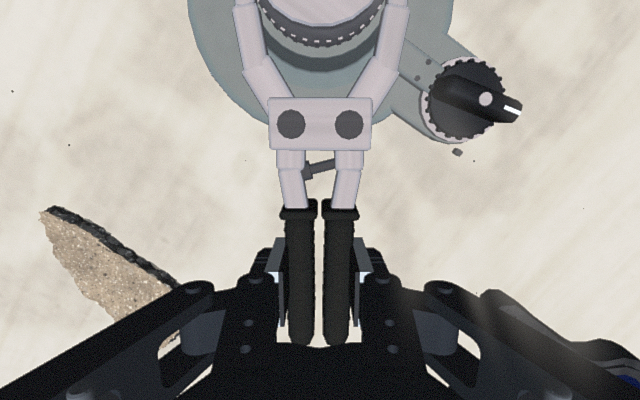

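```bash
python3 - <<'E'
from h import *
p,d,c=load("w14");P=cloud(c,d)
for v in (100,104,108,116,124,132,140,146): print(v,np.median(P[v-1:v+2,312:328,2]).round(4),end=" ")
print()
for v in range(0,60,4): print(v,P[v,320].round(4),p[v,320])
b=cv2.resize(p[0:80,230:410],None,fx=4,fy=4,interpolation=3); cv2.imwrite("pics/crop15.png",b[:,:,::-1])
E
```

```text
100 0.1089 104 0.1089 108 0.1089 116 0.1089 124 0.109 132 0.109 140 0.109 146 0.1089 
0 [ 0.6046 -0.0571  0.0848] [198 188 194]
4 [ 0.6035 -0.0575  0.0835] [195 187 193]
8 [ 0.6019 -0.058   0.0842] [195 188 191]
12 [ 0.6005 -0.0585  0.084 ] [196 187 191]
16 [ 0.5993 -0.0589  0.0831] [195 187 193]
20 [ 0.5977 -0.0595  0.0837] [191 184 187]
24 [ 0.5963 -0.0599  0.0836] [164 164 178]
28 [ 0.5959 -0.0601  0.0787] [73 72 80]
32 [ 0.5955 -0.0602  0.073 ] [ 96  94 103]
36 [ 0.5942 -0.0607  0.0715] [78 80 87]
40 [ 0.5932 -0.061   0.0679] [79 78 85]
44 [ 0.5932 -0.0611  0.0585] [74 71 76]
48 [ 0.5933 -0.0611  0.0472] [146 150 151]
52 [ 0.5915 -0.0617  0.0472] [143 146 146]
56 [ 0.5896 -0.0624  0.0472] [142 146 149]
```

View pics/crop15.png

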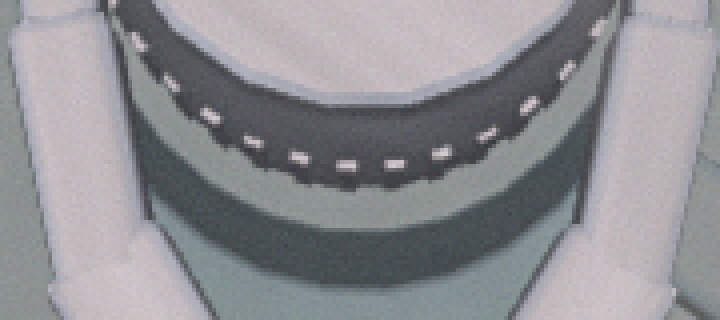

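```bash
python3 - <<'E'
from h import *
from plant import ctrl
s,R=st(); print(abs(s['dq']).max()); print(ctrl.sign_off())
E
```

```text
t 14.9 pos [ 0.5006 -0.0921  0.0971] yaw -71.35 ydir [-6.e-04  6.e-04 -1.e+00] F [-0.2 -0.4 -1.8] T [-0.02  0.08  0.05] op 0.294 q [-0.38  0.08  2.08  0.    0.98  0.86]
0.002265647592320561
the job is handed in; nothing more can be done
None
```

I turned the knob clockwise past its click, squeezed the pliers and lowered the open ring over the spindle. I handed the job in at 14.9 s with the gripper still holding the pliers squeezed; sign-off reports no verdict.

**Knob and collar:** the bar stays at about 77° from its start, and the collar top reads about 84 mm, where 84.5 mm is expected with the knob at its stop.

**Ring height and level:** the ring middle is 0.2 mm (by depth image) to 0.7 mm (by arm position) above mid-groove. The pliers show no measurable tilt.

**Ring centring:** from the wrist view, the spindle axis is 130.7 mm ahead of the tool. The given pliers sizes put the ring centre at 130–130.6 mm, with no measurable sideways offset.

**Grip and contact:** the handles are parallel, so the squeeze looks full; I had no direct reading of the squeeze angle. The wrist force is only the weight of the pliers, about 1.8 N, and the arm is still, so nothing shows the ring touching the spindle.

**Disagreements:**
- The top and side cameras put the ring centre about 128 mm ahead of the tool. The look at the closed ring on the desk, before the grasp, implied about 133 mm. I went with about 130 mm, so centring is uncertain by 2–3 mm, within the 5 mm limit.
- The first try at lowering the fingers onto the pliers pressed with about 8 N, probably on the desk, so I raised the hand 4 mm before closing.

I did not touch the sherds or the clamp, but I did not measure their final positions.

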